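# Lay out the radio's knobs by size

## Task

Set the four loose radio knobs upright on the four white pads of the layout strip in order of diameter, one centred on each pad: the smallest on the pad next to the red block, then growing steadily to the largest at the other end. Leave the orange-brown circuit board where it lies, and let go of everything.

Things in the scene. Friction and masses are not known exactly. Their poses are not given: they have to be found in the camera images.
- knob_cream_mid (a point): the cream radio knob, cream-coloured with an orange cap: a round upright cylinder 22 mm in diameter and 28 mm tall, with fine ribs and a white pointer line on its flat top. Loose, standing flat on the bench mat. The point is its centre, 14 mm above its underside; z is its axis (up).
- knob_black_mid (a point): the black radio knob, black: a round upright cylinder 33 mm in diameter and 28 mm tall, with fine ribs and a white pointer line on its flat top. Loose, standing flat on the bench mat. The point is its centre, 14 mm above its underside; z is its axis (up).
- knob_grey_mid (a point): the grey radio knob, dark grey plastic thumbwheel with a dark cap: a round upright cylinder 44 mm in diameter and 28 mm tall, with fine ribs and a white pointer line on its flat top. Loose, standing flat on the bench mat. The point is its centre, 14 mm above its underside; z is its axis (up).
- knob_silver_mid (a point): the silver radio knob, silver metal: a round upright cylinder 55 mm in diameter and 28 mm tall, with fine ribs and a white pointer line on its flat top. Loose, standing flat on the bench mat. The point is its centre, 14 mm above its underside; z is its axis (up).
- pad_1: one of four identical white round pads with a blue ring, 64 mm in diameter, in a straight row 80 mm apart on a dark steel strip (420 mm long, 80 mm wide, 3 mm thick) that is fixed to the bench; pad_1 is number 1 from the +y end of the row. The pad is 2 mm thick; the origin is the centre of its underside, so its top is 2 mm above the origin and 5 mm above the bench. y runs along the row towards +y, x across it, z up.
- pad_2: one of four identical white round pads with a blue ring, 64 mm in diameter, in a straight row 80 mm apart on a dark steel strip (420 mm long, 80 mm wide, 3 mm thick) that is fixed to the bench; pad_2 is number 2 from the +y end of the row. The pad is 2 mm thick; the origin is the centre of its underside, so its top is 2 mm above the origin and 5 mm above the bench. y runs along the row towards +y, x across it, z up.
- pad_3: one of four identical white round pads with a blue ring, 64 mm in diameter, in a straight row 80 mm apart on a dark steel strip (420 mm long, 80 mm wide, 3 mm thick) that is fixed to the bench; pad_3 is number 3 from the +y end of the row. The pad is 2 mm thick; the origin is the centre of its underside, so its top is 2 mm above the origin and 5 mm above the bench. y runs along the row towards +y, x across it, z up.
- pad_4: one of four identical white round pads with a blue ring, 64 mm in diameter, in a straight row 80 mm apart on a dark steel strip (420 mm long, 80 mm wide, 3 mm thick) that is fixed to the bench; pad_4 is number 4 from the +y end of the row. The pad is 2 mm thick; the origin is the centre of its underside, so its top is 2 mm above the origin and 5 mm above the bench. y runs along the row towards +y, x across it, z up.
- red_block: flat red block, 60 x 26 x 8 mm, fixed at one end of the strip, 68 mm beyond the centre of the end pad there; it marks the small end of the row. It may be at either end (a like grey block is at the other). Origin at the centre of its underside, 3 mm above the bench.
- board: an orange-brown circuit board lying flat and loose among the knobs, 85 x 64 x 4 mm, with components up to 19 mm above the bench; to be left where it lies. Origin at the centre of its underside; x along its 85 mm side, z up.
Not all that is in view belongs to the job. What is shaped like the part that bears knob_grey_mid but green is not meant. What is shaped like the part that bears knob_silver_mid but purple is not meant.

How it is judged (in metres and radians):
At the end, for the whole second after the job is handed in: Each knob stands upright (within 0.12 rad) and at rest on its own pad, its centre within 12 mm of the pad's centre horizontally; counted from the red block the order is cream (22 mm), black (33 mm), grey (44 mm), silver (55 mm) (((horizontal distance between red_block and pad_1 below 0.12 m and horizontal distance between knob_cream_mid and pad_1 below 0.012 m and horizontal distance between knob_black_mid and pad_2 below 0.012 m and horizontal distance between knob_grey_mid and pad_3 below 0.012 m and horizontal distance between knob_silver_mid and pad_4 below 0.012 m) or (horizontal distance between red_block and pad_4 below 0.12 m and horizontal distance between knob_cream_mid and pad_4 below 0.012 m and horizontal distance between knob_black_mid and pad_3 below 0.012 m and horizontal distance between knob_grey_mid and pad_2 below 0.012 m and horizontal distance between knob_silver_mid and pad_1 below 0.012 m)) and angle between each of knob_cream_mid, knob_black_mid, knob_grey_mid, knob_silver_mid's own z axis and vertical below 0.12 rad and height (world z) of knob_cream_mid between 0.016 and 0.022 m and linear speed of each of knob_cream, knob_black, knob_grey, knob_silver below 0.01 m/s and height (world z) of knob_black_mid between 0.016 and 0.022 m and height (world z) of knob_grey_mid between 0.016 and 0.022 m and height (world z) of knob_silver_mid between 0.016 and 0.022 m); the robot touches nothing.
It fails at once if the orange-brown circuit board is moved more than 20 mm (distance of board from where it was at the start of the episode above 0.02 m).
It also fails if it takes over 86 s, if anything falls off the work surface, if the arm or the gripper's body presses on something with over 40 N, if the wrist force passes 120 N, or if a joint passes its speed limit or range.

## Robot

A 6-joint arm with a two-finger parallel gripper is mounted at the origin on the work surface. World frame = base frame: x ahead of the robot, y to its left, z up, the work surface at z = 0. Lengths are in mm, angles in rad, forces in N, time in s.
With the tool pointing down it reaches from about 350 to 875 mm from the base axis. Payload 4.2 kg.
Tool frame: the origin (TCP) lies midway between the tips of the shut fingers; the grasp point (between the pads) lies 19 mm behind it; z points along the fingers, y is the direction in which the jaws open and shut (so a half turn about z gives the same grasp; the last joint's range is limited). The gripper opens to 85 mm and grips with 20 to 120 N. Pads are 22 mm wide; open, the fingers measure 114 mm over their backs; the gripper's body (76 mm by 85 mm) begins 54 mm behind the grasp point. The pads swing forward as they close: fully open they stand 13 mm farther back than shut.
Start: joints at [-1.022, 0.385, 0.008, 0, -1.194, -0.259], TCP at [178.616, -598.912, 231.312] pointing down, gripper open.
Joint ranges: [-3.14, 3.14], [-1.21, 2.06], [-1.07, 1.41], [-3.16, 2.05], [-2.99, -0.16], [-3.1, 3.1]. Speed limits (rad/s): [2.79, 2.79, 3.14, 3.14, 3.14, 3.14].

## Interface

Orientations are given as a unit quaternion [x, y, z, w].
In Python, from bench import read_state, get_image, job_done, search_frame, regions_of gives the robot as it stands.
- The arm moves only by the tool servo_tool, never from a script. Its arguments are lists of equal length, an entry for each row: "turn": the turn, a rotation vector about the world's x, y, z in rad, a list of three; "dp": the shift along the world's x, y, z in m, a list of three; "fingers": the finger opening in m, from 0 to 0.0854. In form: {"turn": [[rx, ry, rz], ...], "dp": [[tx, ty, tz], ...], "fingers": [fingers, ...]}. A call has exactly 5 rows; each row shifts and turns the pose as measured when the row begins; what a row does not reach is not made up. A row lasts 1/8 s, in which the tool goes at most 62.5 mm and 10.7 degrees, less where a joint would pass 70% of its speed; a pose out of reach is approached as far as the arm can. A call is refused whole if a number of a shift passes 0.0625 or a number of a turn 0.188, either way. A call with a gripper value outside its range is refused whole. The fingers move at their own pace and stop on an object; the grip force is fixed at half the most. Time passes only in rows, so rows that do not move let the fingers close, or fill a call up. It gives the time, the measured TCP pose, the force and the opening at its end, in the units of the state.
- read_state(): the state, without advancing time (a new reading comes with each control period).
- get_image(name): name is "scene" or "top"; returns a dict with "img" (400x640x3 uint8, red, green, blue), "vfov" (degrees; the focal length in pixels is half the picture's height over the tangent of half this angle, whatever the lens; pixels are square), "cx", "cy" (the principal point, pixels), "k1" (the pictures are not rectified: a ray, as slopes to the right and down, at radius r is drawn at 1 + k1 r^2 times it, then the intrinsics apply), "world_from_camera" (4x4, takes a point from camera to world coordinates). Camera axes: x right, y down, z forward; pixel columns grow to the right and rows downward; lengths in mm; the calibration is good to about 2 mm. A picture is of the moment at which its call begins. There is no depth.
- job_done(): hands the job in, once; it reports no verdict.
Trained networks look in the newest picture that a camera, given by its name, has taken for a name from the list of things; names that differ only in an ending like _2 or _b are one class to them, and where a whole thing is asked for, a point or a joint stands for the part that bears it (a point fixed in the world has none). Each returns a list of dicts, best first, with "score" (0 to 1); they miss things now and then, are a little off and sometimes report something else, mostly with a low value. They report only what shows in the picture. A call takes as long as a camera call. They do not tell look-alikes from the thing itself.
- search_frame(query, camera): "box" ([left, top, width, height] in pixels, round what is visible of it).
- regions_of(query, camera): "region" (400x640 bool, what is visible of it) and "box" ([left, top, width, height] in pixels, round what is visible of it).
The state is a dict: "clock": time; "joints": joint angles; "joint_vel": joint speeds; "joint_efforts": joint torques, N m; "position": TCP position; "ee_rot": TCP orientation; "contact_force": force on the tool from outside, world axes, zero at the start; "wrist_torque": the same for the moment, N m; "gripper_width": finger opening in mm.
Only numpy, scipy, OpenCV 4.12 (cv2) and the standard library are available. Lean on these libraries where they do the work, as an engineer would, in place of code of your own. Each camera call takes 0.05 s, during which the arm holds its last target. There are 200 camera calls.

## Working session

There is one attempt and no reset: what is moved stays moved. The work goes in short steps, Python scripts to look and compute and a tool call to move; the robot and the scene stay as the last step left them, time stands still between calls to the robot, and variables do not carry over. Pictures are saved under pics/ and viewed, about 12 in all and at most 16, crops included, and the job is handed in when it is done.

Besides the shell and the picture viewer there is one more tool, called after "Call:" in YAML: its name, and indented under it one key for each argument. servo_tool: Moves the arm, as the interface text tells. Its arguments: {"type":"object","properties":{"turn":{"type":"array","items":{"type":"array","items":{"type":"number"}}},"dp":{"type":"array","items":{"type":"array","items":{"type":"number"}}},"fingers":{"type":"array","items":{"type":"number"}}},"required":["turn","dp","fingers"]}

```bash
mkdir -p pics
cat > h.py <<'E'
import numpy as np, cv2
from bench import *
def ray(c,uv):
    f=200/np.tan(np.radians(c['vfov'])/2)
    uv=np.atleast_2d(uv).astype(float)
    d=(uv-[c['cx'],c['cy']])/f
    s=d.copy()
    for _ in range(30): s=d/(1+c['k1']*(s**2).sum(1,keepdims=True))
    T=np.array(c['world_from_camera'])
    return T[:3,3], np.c_[s,np.ones(len(s))]@T[:3,:3].T
def at(c,uv,z):
    o,r=ray(c,uv); return o+r*((z-o[2])/r[:,2:3])
def proj(c,P):
    f=200/np.tan(np.radians(c['vfov'])/2)
    T=np.linalg.inv(np.array(c['world_from_camera']))
    q=np.atleast_2d(P)@T[:3,:3].T+T[:3,3]; s=q[:,:2]/q[:,2:3]
    return s*(1+c['k1']*(s**2).sum(1,keepdims=True))*f+[c['cx'],c['cy']]
def save(img,n): cv2.imwrite('pics/'+n,cv2.cvtColor(img,cv2.COLOR_RGB2BGR))
E
python3 - <<'E'
from h import *
for n in ['top','scene']:
    c=get_image(n); save(c['img'],n+'0.png')
    print(n,c['vfov'],c['k1'],np.round(c['world_from_camera'],3).tolist())
    for q in ['knob_cream_mid','knob_black_mid','knob_grey_mid','knob_silver_mid','pad_1','red_block','board']:
        for r in search_frame(q,n):
            b=r['box']; uv=[b[0]+b[2]/2,b[1]+b[3]/2]
            z=19 if 'knob' in q else 5
            print(q,round(r['score'],2),np.round(b).tolist(),at(c,uv,z)[0].round(1))
print(read_state())
E
```

```text
top 55.229313706276656 -0.05547388676029475 [[0.023, -0.995, 0.094, 428.365], [-1.0, -0.021, 0.018, -16.134], [-0.016, -0.095, -0.995, 885.709], [0.0, 0.0, 0.0, 1.0]]
knob_black_mid 0.51 [459.0, 184.0, 18.0, 13.0] [ 535.2 -335.6   19. ]
knob_grey_mid 0.61 [356.0, 127.0, 26.0, 30.0] [ 643.2 -107.3   19. ]
knob_grey_mid 0.58 [254.0, 212.0, 22.0, 23.0] [449.5 126.7  19. ]
knob_grey_mid 0.55 [222.0, 218.0, 20.0, 20.0] [437.6 201.9  19. ]
knob_silver_mid 0.83 [366.0, 217.0, 22.0, 26.0] [ 440.2 -127.7   19. ]
knob_silver_mid 0.75 [340.0, 264.0, 28.0, 25.0] [335.5 -76.7  19. ]
knob_silver_mid 0.67 [257.0, 216.0, 19.0, 18.0] [446.  124.3  19. ]
pad_1 0.98 [256.0, 136.0, 24.0, 28.0] [623.9 128.9   5. ]
pad_1 0.93 [325.0, 131.0, 25.0, 28.0] [638.6 -33.8   5. ]
pad_1 0.71 [284.0, 131.0, 30.0, 27.0] [637.5  54.9   5. ]
pad_1 0.65 [255.0, 212.0, 21.0, 20.0] [452.1 128.7   5. ]
pad_1 0.58 [355.0, 130.0, 27.0, 29.0] [ 641.9 -107.1    5. ]
red_block 0.72 [232.0, 136.0, 12.0, 23.0] [627.  198.7   5. ]
board 0.89 [302.0, 205.0, 33.0, 40.0] [449.6   6.9   5. ]
board 0.32 [358.0, 130.0, 24.0, 25.0] [ 64
[... 1107 characters left out ...]
array([-1.02239156e+00,  3.84665336e-01,  7.89144204e-03, -2.34949670e-05,
       -1.19400270e+00, -2.58623668e-01]), 'joint_vel': array([ 1.33225395e-03, -3.30857716e-04, -9.92308023e-05,  2.32461084e-03,
       -3.96850569e-04, -6.76108244e-06]), 'joint_efforts': array([-1.82437116e-04, -3.92031741e+01,  1.88609934e+01,  4.19039503e+00,
       -3.10288342e-04,  1.78104716e-05]), 'position': array([ 178.62253568, -598.89969032,  231.32617283]), 'ee_rot': array([-1.44379849e-01,  9.89522339e-01, -4.78595271e-06,  1.39206605e-05]), 'contact_force': array([-0.15168181, -0.05599641,  0.01060387]), 'wrist_torque': array([ 0.00253531, -0.00289068,  0.01791963]), 'gripper_width': 85.2243864293649}
```

Run:
```python
from h import *
a=cv2.imread('pics/top0.png'); 
cv2.imwrite('pics/top0c.png',cv2.resize(a[100:300,190:500],(800,516),interpolation=cv2.INTER_CUBIC))
b=cv2.imread('pics/scene0.png')
cv2.imwrite('pics/scene0c.png',cv2.resize(b[130:340,200:480],(800,600),interpolation=cv2.INTER_CUBIC))
```

```text
(no output)
```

View pics/top0c.png

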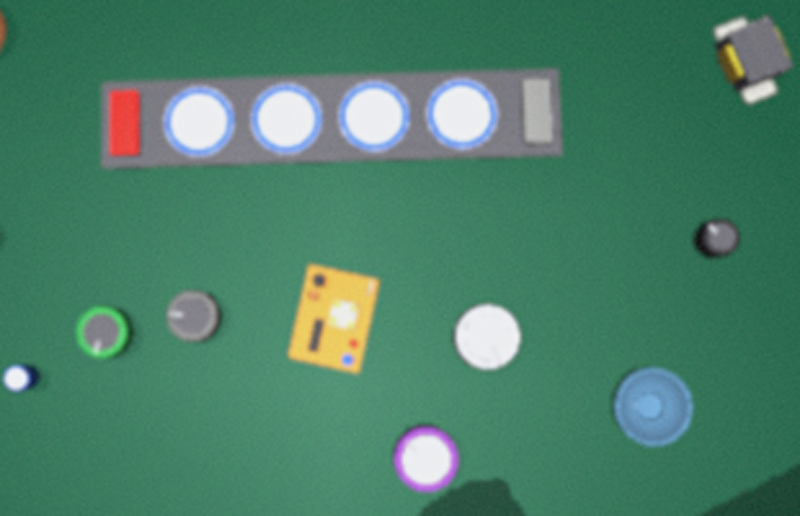

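View pics/scene0c.png

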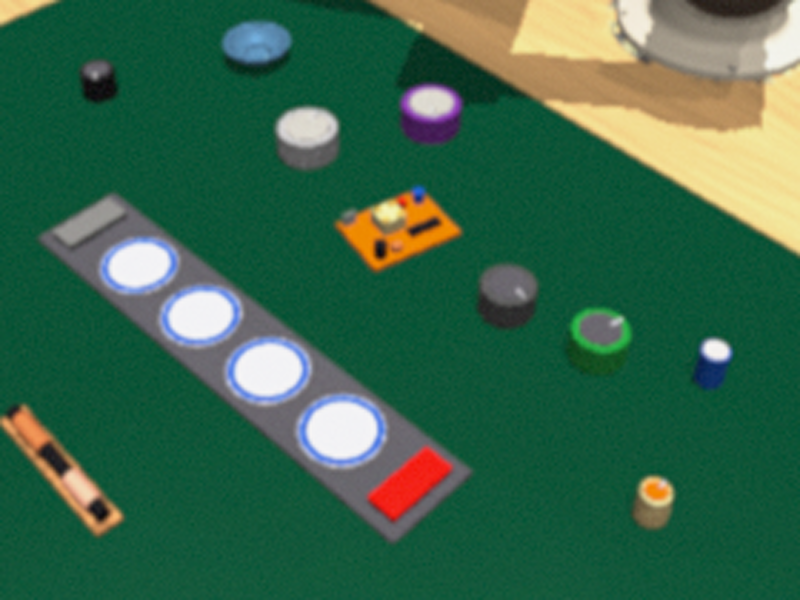

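Red block is at the +y end (top crop 124,122), so pad_1 gets the smallest knob.

Candidates:
- **Grey:** the top crop has one at (193,316) with a grey rim and one at (103,332) with a green rim. The grey-rimmed one is meant.
- **Silver:** (488,337) is plain silver and (426,460) is purple. The plain one is meant.
- **Black:** (718,238).
- **Cream:** scene crop (654,502), with an orange cap. The blue/white cylinder at (712,363) is a distractor.

Next I'll measure by fitting silhouettes and confirm the picks in an enlarged overlay.

```bash
cat > m.py <<'E'
from h import *
from scipy.optimize import least_squares
def cyl(c,x,y,r,z0,z1):
    t=np.linspace(0,2*np.pi,60,endpoint=False)
    P=np.r_[tuple(np.c_[x+r*np.cos(t),y+r*np.sin(t),np.full(60,z)] for z in (z0,z1))]
    return cv2.convexHull(proj(c,P).astype(np.float32))
def cen(h):
    m=cv2.moments(h); return np.array([m['m10'],m['m01']])/m['m00'],m['m00']
def fgmask(c):
    I=c['img'].astype(int); return ((I[...,1]-I[...,0])/(I.sum(2)+1)<0.12)
def white(c):
    return (c['img'].min(2)>150)
def fit(c,mask,x,y,r,z0,z1):
    uv=proj(c,[[x,y,(z0+z1)/2]])[0]
    n,l,s,ce=cv2.connectedComponentsWithStats(mask.astype(np.uint8),connectivity=4)
    d=np.hypot(*(ce[1:]-uv).T)+1e6*(s[1:,4]<30); k=1+d.argmin()
    g=least_squares(lambda p:cen(cyl(c,*p,r,z0,z1))[0]-ce[k],[x,y]).x
    return g,s[k,4],cen(cyl(c,*g,r,z0,z1))[1]
K={'cream':(527,326,11),'black':(537,-328,16.5),'grey':(453,130,22),'silver':(442,-120,27.5)}
E
python3 - <<'E'
from m import *
tiles=[]
for n in ['top','scene']:
    c=get_image(n); big=cv2.resize(c['img'],None,fx=5,fy=5,interpolation=cv2.INTER_CUBIC)
    for k,(x,y,r) in K.items():
        g,a,e=fit(c,fgmask(c),x,y,r,0,28); print(n,k,g.round(1),a,round(e))
        h=cyl(c,*g,r,0,28); cv2.polylines(big,[((h+.5)*5).astype(np.int32)],1,(255,0,0),1)
        u,v=(proj(c,[[*g,14]])[0]*5).astype(int); u0=max(0,u-100)
        t=big[v-100:v+100,u0:u0+200]; tiles.append(cv2.copyMakeBorder(t,0,200-t.shape[0],0,200-t.shape[1],0))
    for i in range(4):
        g,a,e=fit(c,white(c),634,130-80*i,28,5,5.01); print(n,'pad',i+1,g.round(1),a,round(e))
save(np.vstack([np.hstack(tiles[:4]),np.hstack(tiles[4:])]),'conf.png')
E
```

```text
top cream [521.9 325.9] 135 113
top black [ 532.7 -335.5] 184 225
top grey [453.1 129.2] 353 330
top silver [ 440.7 -130. ] 569 502
top pad 1 [630.8 132.7] 397 433
top pad 2 [634.3  51.5] 397 436
top pad 3 [638.3 -29.5] 405 438
top pad 4 [ 642.3 -110.1] 398 438
scene cream [521.8 325.1] 220 192
scene black [ 531.4 -337. ] 127 166
scene grey [452.8 128.3] 367 387
scene silver [ 440.1 -130.3] 427 397
scene pad 1 [631.7 132.6] 415 467
scene pad 2 [634.8  51. ] 363 403
scene pad 3 [641.2 -28.5] 318 354
scene pad 4 [ 643.2 -107. ] 281 311
```

View pics/conf.png

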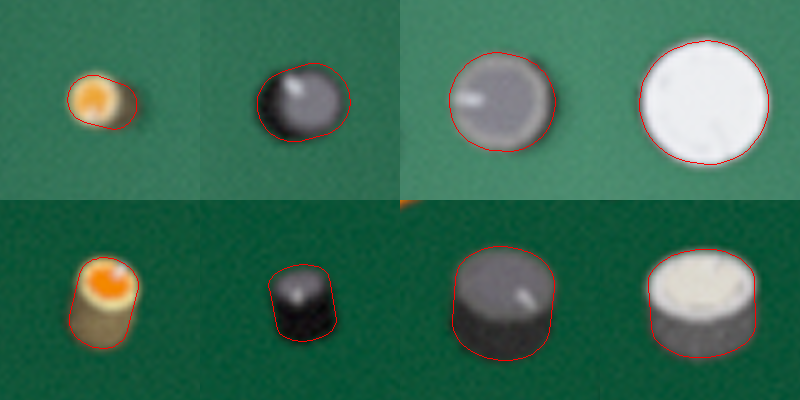

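Overlays match: these four are the right ones (grey rim, silver rim, black, cream with orange cap), and both views agree to about 2 mm. Fitted pad centres are 1 (631,132), 2 (635,52), 3 (639,-28) and 4 (643,-108). I'll start with black, jaws along x.

Call:
servo_tool:
  turn:
    - [0,0,0.16]
    - [0,0,0.16]
    - [0,0,0.16]
    - [0,0,0.16]
    - [0,0,0.16]
  dp:
    - [0.044,0.033,-0.015]
    - [0.044,0.033,-0.015]
    - [0.044,0.033,-0.015]
    - [0.044,0.033,-0.015]
    - [0.044,0.033,-0.015]
  fingers: [0.085,0.085,0.085,0.085,0.085]

```text
clock: 1.52
position: [401.9, -432.4, 156.2]
ee_rot: [-0.526, 0.85, -0.003, 0.001]
contact_force: [1.0, -1.6, 0.2]
gripper_width: 85.0
```

Call:
servo_tool:
  turn:
    - [0,0,0.154]
    - [0,0,0.154]
    - [0,0,0.154]
    - [0,0,0]
    - [0,0,0]
  dp:
    - [0.04,0.03,-0.025]
    - [0.04,0.03,-0.025]
    - [0.04,0.03,-0.025]
    - [0.01,0.007,-0.015]
    - [0,0,0]
  fingers: [0.085,0.085,0.085,0.085,0.085]

```text
clock: 2.15
position: [538.8, -329.6, 63.2]
ee_rot: [0.714, -0.7, 0.003, -0.002]
contact_force: [-0.8, 0.3, -0.1]
gripper_width: 84.8
```

Call:
servo_tool:
  turn:
    - [0,0,-0.02]
    - [0,0,0]
    - [0,0,0]
    - [0,0,0]
    - [0,0,0]
  dp:
    - [-0.006,-0.005,0]
    - [0,0,-0.02]
    - [0,0,-0.02]
    - [0,0,-0.014]
    - [0,0,0]
  fingers: [0.085,0.085,0.085,0.085,0.085]

```text
clock: 2.78
position: [529.1, -341.6, 13.7]
ee_rot: [-0.702, 0.712, -0.007, 0.004]
contact_force: [-0.8, -0.3, 1.2]
gripper_width: 84.8
```

Call:
servo_tool:
  turn:
    - [0,0,0]
    - [0,0,0]
    - [0,0,0]
    - [0,0,0]
    - [0,0,0]
  dp:
    - [0.003,0.006,-0.004]
    - [0,0,-0.003]
    - [0,0,0]
    - [0,0,0]
    - [0,0,0]
  fingers: [0.085,0.085,0.025,0.025,0.025]

```text
clock: 3.4
position: [533.6, -336.0, 9.0]
ee_rot: [-0.702, 0.712, -0.009, 0.004]
contact_force: [-2.1, 3.6, 20.8]
gripper_width: 31.6
```

Run:
```python
from h import *
for i in range(2):
  s=read_state(); print(s['clock'],s['position'].round(1),s['ee_rot'].round(4),s['joint_vel'].round(3),s['gripper_width'])
  get_image('top')
```

```text
3.4 [ 533.6 -336.     9. ] [-0.7023  0.7118 -0.009   0.0043] [ 0.003 -0.022  0.027  0.02  -0.055 -0.001] 31.566489892688537
3.45 [ 534.  -336.2    9.4] [-0.7024  0.7117 -0.0094  0.0045] [-0.001  0.002 -0.003 -0.006  0.013 -0.001] 30.93748742042006
```

Call:
servo_tool:
  turn:
    - [0,0,0]
    - [0.007,0.02,0]
    - [0,0,0]
    - [0,0,0]
    - [0,0,0]
  dp:
    - [0,0,0.02]
    - [0,0,0.04]
    - [0.015,0.058,0]
    - [0.015,0.058,0]
    - [0.015,0.058,0]
  fingers: [0.02,0.02,0.02,0.02,0.02]

```text
clock: 4.12
position: [578.3, -161.7, 70.0]
ee_rot: [-0.699, 0.715, 0.001, 0.0]
contact_force: [0.9, -0.1, -0.5]
gripper_width: 31.1
```

Call:
servo_tool:
  turn:
    - [0,0,0]
    - [0,0,0]
    - [0,0,0]
    - [0,0,0]
    - [0,0,0]
  dp:
    - [0.014,0.055,0]
    - [0.014,0.055,0]
    - [0.014,0.055,0]
    - [0.007,0.025,0]
    - [0.003,0.01,0]
  fingers: [0.02,0.02,0.02,0.02,0.02]

```text
clock: 4.75
position: [631.3, 48.8, 69.4]
ee_rot: [-0.701, 0.714, 0.001, 0.0]
contact_force: [-0.1, -0.2, -1.2]
gripper_width: 31.0
```

```bash
cat > v.py <<'E'
from m import *
import sys
# tool tilt correction + yaw error; optional: knob fit held at height
def st():
    s=read_state(); x,y,z,w=s['ee_rot']
    v=np.array([2*(x*z+y*w),2*(y*z-x*w)])
    a=np.degrees(2*np.arctan2(y,x))-90; a=(a+90)%180-90
    print(round(s['clock'],2),s['position'].round(1),'tiltfix',(np.array([-v[1],v[0]])).round(3),'yaw',round(a,2),'vel',abs(s['joint_vel']).max().round(3),'w',round(s['gripper_width'],1),s['contact_force'].round(1))
E
python3 -c "
from v import *
st(); get_image('top'); st(); get_image('top'); st()"
```

```text
4.75 [631.3  48.8  69.4] tiltfix [-0.002 -0.001] yaw -1.04 vel 0.118 w 31.0 [-0.1 -0.2 -1.2]
4.8 [631.7  49.3  69.5] tiltfix [-0.002 -0.   ] yaw -1.03 vel 0.037 w 31.2 [-0.1  0.1 -0.4]
4.85 [631.3  47.9  69.4] tiltfix [-0.002 -0.001] yaw -1.09 vel 0.034 w 30.9 [ 0.2 -0.3 -0.7]
```

Call:
servo_tool:
  turn:
    - [0,0,0]
    - [0,0,0]
    - [0,0,0]
    - [0,0,0]
    - [0,0,0]
  dp:
    - [0.0035,0.0025,-0.01]
    - [0,0,-0.02]
    - [0,0,-0.012]
    - [0,0,-0.004]
    - [0,0,0]
  fingers: [0.02,0.02,0.02,0.02,0.02]

```text
clock: 5.48
position: [634.0, 45.1, 20.6]
ee_rot: [-0.698, 0.716, 0.001, -0.001]
contact_force: [-0.2, 0.0, -0.0]
gripper_width: 31.2
```

```bash
python3 -c "
from v import *
st(); c=get_image('scene'); st(); d=get_image('top')
a=c['img'][190:320,220:400]; b=d['img'][90:220,220:400]
save(cv2.resize(np.hstack([a,b]),(792,286),interpolation=cv2.INTER_CUBIC),'p1.png')"
```

```text
5.47 [634.   45.1  20.6] tiltfix [-0.001 -0.003] yaw -1.48 vel 0.006 w 31.2 [-0.2  0.  -0. ]
5.53 [634.1  45.2  20.9] tiltfix [-0.001 -0.002] yaw -1.48 vel 0.01 w 31.0 [ 0.4 -0.3  0. ]
```

View pics/p1.png

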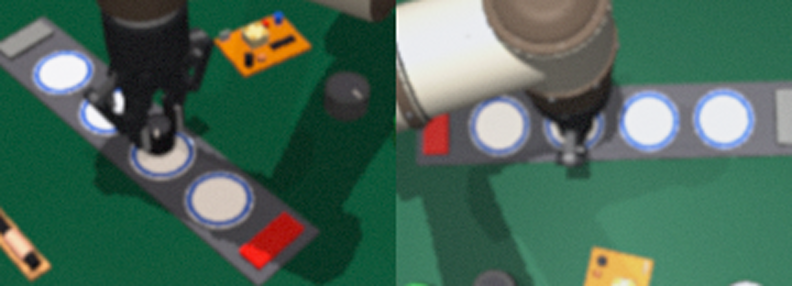

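The black knob is held just above pad 2. The tool is about 6 mm short in y, so I'll correct and lower.

Call:
servo_tool:
  turn:
    - [0,0,0]
    - [0,0,0]
    - [0,0,0]
    - [0,0,0]
    - [0,0,0]
  dp:
    - [0.001,0.006,0]
    - [0,0,-0.003]
    - [0,0,-0.0025]
    - [0,0,0]
    - [0,0,0]
  fingers: [0.02,0.02,0.02,0.02,0.02]

```text
clock: 6.2
position: [636.2, 52.5, 16.8]
ee_rot: [-0.698, 0.716, 0.0, 0.001]
contact_force: [0.6, 0.6, -0.7]
gripper_width: 30.9
```

Call:
servo_tool:
  turn:
    - [0,0,0]
    - [0,0,0]
    - [0,0,0]
    - [0,0,0]
    - [0,0,0]
  dp:
    - [0,-0.001,-0.002]
    - [0,0,-0.001]
    - [0,0,0]
    - [0,0,0]
    - [0,0,0.03]
  fingers: [0.02,0.02,0.05,0.06,0.06]

```text
clock: 6.82
position: [634.5, 50.9, 42.0]
ee_rot: [-0.698, 0.716, 0.002, -0.001]
contact_force: [-0.3, -0.4, 0.8]
gripper_width: 60.1
```

Call:
servo_tool:
  turn:
    - [0,0,0]
    - [0,0,0.025]
    - [0,0,0]
    - [0,0,0]
    - [0,0,0]
  dp:
    - [0,0.01,0.03]
    - [-0.023,0.057,0]
    - [-0.023,0.057,0]
    - [-0.023,0.057,0]
    - [-0.023,0.057,0]
  fingers: [0.06,0.06,0.06,0.06,0.06]

```text
clock: 7.45
position: [543.8, 291.1, 75.6]
ee_rot: [-0.704, 0.71, 0.0, 0.002]
contact_force: [1.5, 1.6, 0.7]
gripper_width: 60.3
```

Call:
servo_tool:
  turn:
    - [0,0,0]
    - [0,0,0]
    - [0,0,0]
    - [0,0,0]
    - [0,0,0]
  dp:
    - [-0.015,0.025,0]
    - [-0.004,0.006,-0.005]
    - [0,0,-0.005]
    - [0,0,0]
    - [0,0,0]
  fingers: [0.06,0.06,0.06,0.06,0.06]

```text
clock: 8.07
position: [523.4, 324.9, 64.5]
ee_rot: [-0.706, 0.709, 0.0, 0.002]
contact_force: [-0.4, -0.1, 0.0]
gripper_width: 59.9
```

```bash
python3 -c "
from v import *
st(); c=get_image('scene'); st()
g,a,e=fit(c,white(c),635,50,16.5,33,33.01);print(g,a,e)
save(cv2.resize(c['img'][140:340,200:480],(784,560),interpolation=cv2.INTER_CUBIC),'p2.png')"
```

```text
8.07 [523.4 324.9  64.5] tiltfix [-0.003  0.003] yaw -0.26 vel 0.014 w 59.9 [-0.4 -0.1  0. ]
8.12 [523.3 324.8  64.5] tiltfix [-0.003  0.003] yaw -0.26 vel 0.005 w 60.1 [-1.1 -0.5 -0.9]
[653.20879038  82.09548824] 164 156.23640950815752
```

View pics/p2.png

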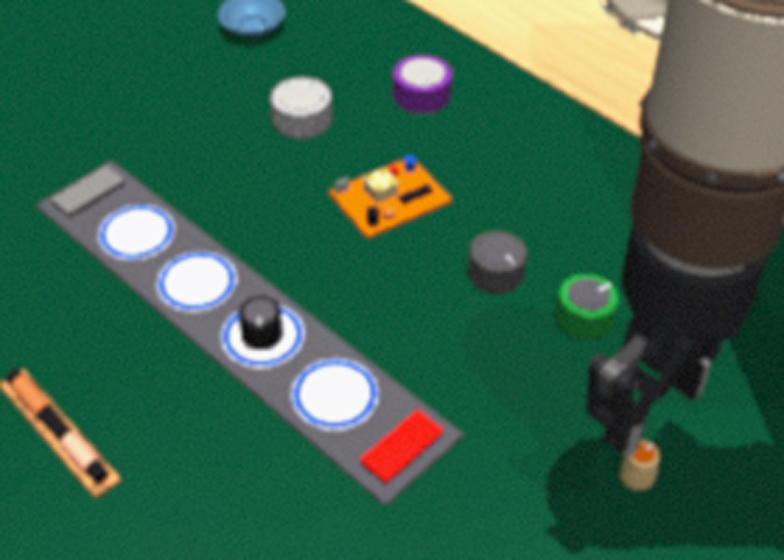

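Black stands upright on pad 2 (crop 261,320). The open fingers are over the cream knob (640,465), so I'll descend.

Call:
servo_tool:
  turn:
    - [0,0,0]
    - [0,0,0]
    - [0,0,0]
    - [0,0,0]
    - [0,0,0]
  dp:
    - [-0.001,0.001,-0.02]
    - [0,0,-0.02]
    - [0,0,-0.01]
    - [0,0,-0.003]
    - [0,0,0]
  fingers: [0.06,0.06,0.06,0.06,0.06]

```text
clock: 8.75
position: [525.1, 324.0, 11.9]
ee_rot: [-0.704, 0.71, -0.0, 0.004]
contact_force: [-0.8, 0.3, -0.9]
gripper_width: 59.6
```

Call:
servo_tool:
  turn:
    - [0,0,0]
    - [0,0,0]
    - [0,0,0]
    - [0,0,0]
    - [0,0,0]
  dp:
    - [-0.003,0.0015,-0.002]
    - [0,0,0]
    - [0,0,0]
    - [0,0,0]
    - [0,0,0]
  fingers: [0.06,0.04,0.015,0.01,0.01]

```text
clock: 9.38
position: [522.7, 326.7, 11.8]
ee_rot: [-0.704, 0.71, -0.0, 0.006]
contact_force: [-0.3, -1.0, -0.6]
gripper_width: 19.6
```

```bash
python3 -c "
from v import *
st(); c=get_image('scene'); st()"
```

```text
9.38 [522.7 326.7  11.8] tiltfix [-0.008  0.009] yaw -0.47 vel 0.003 w 19.6 [-0.3 -1.  -0.6]
9.43 [522.7 326.7  11.8] tiltfix [-0.008  0.009] yaw -0.47 vel 0.002 w 19.6 [0.2 0.4 0.3]
```

Call:
servo_tool:
  turn:
    - [0,0,0]
    - [0,0,0]
    - [0,0,0]
    - [0,0,0]
    - [0,0,0]
  dp:
    - [0,0,0.02]
    - [0,0,0.04]
    - [0.029,-0.052,0]
    - [0.029,-0.052,0]
    - [0.029,-0.052,0]
  fingers: [0.01,0.01,0.01,0.01,0.01]

```text
clock: 10.05
position: [610.4, 170.9, 73.5]
ee_rot: [0.708, -0.707, 0.001, -0.006]
contact_force: [0.8, 0.3, -0.1]
gripper_width: 19.4
```

Call:
servo_tool:
  turn:
    - [0,0,0]
    - [0,0,0]
    - [0,0,0]
    - [0,0,0]
    - [0,0,0]
  dp:
    - [0.016,-0.028,0]
    - [0.005,-0.008,0]
    - [0,0,0]
    - [0,0,0]
    - [0,0,0]
  fingers: [0.01,0.01,0.01,0.01,0.01]

```text
clock: 10.68
position: [631.9, 131.9, 72.6]
ee_rot: [-0.706, 0.708, -0.0, 0.006]
contact_force: [0.9, -0.3, -0.5]
gripper_width: 19.7
```

Over pad 1. I'll lower to a TCP height of about 17.

Call:
servo_tool:
  turn:
    - [0,0,0]
    - [0,0,0]
    - [0,0,0]
    - [0,0,0]
    - [0,0,0]
  dp:
    - [0,0,-0.02]
    - [0,0,-0.02]
    - [0,0,-0.01]
    - [0,0,-0.003]
    - [0,0,0]
  fingers: [0.01,0.01,0.01,0.01,0.01]

```text
clock: 11.3
position: [631.6, 136.4, 20.0]
ee_rot: [0.709, -0.706, 0.001, -0.007]
contact_force: [-0.7, 0.1, 0.4]
gripper_width: 19.4
```

Call:
servo_tool:
  turn:
    - [0,0,0]
    - [0,0,0]
    - [0,0,0]
    - [0,0,0]
    - [0,0,0]
  dp:
    - [0,-0.004,0]
    - [0,0,-0.002]
    - [0,0,0]
    - [0,0,0]
    - [0,0,0]
  fingers: [0.01,0.01,0.01,0.01,0.01]

```text
clock: 11.92
position: [632.7, 132.3, 19.8]
ee_rot: [0.708, -0.706, 0.002, -0.009]
contact_force: [-0.4, -0.3, -0.6]
gripper_width: 19.8
```

Call:
servo_tool:
  turn:
    - [-0.007,0.01,0]
    - [0,0,0]
    - [0,0,0]
    - [0,0,0]
    - [0,0,0]
  dp:
    - [-0.001,0,-0.003]
    - [0,0,-0.001]
    - [0,0,0]
    - [0,0,0]
    - [0,0,0]
  fingers: [0.01,0.01,0.01,0.01,0.01]

```text
clock: 12.55
position: [631.7, 132.3, 16.7]
ee_rot: [0.709, -0.705, 0.001, -0.002]
contact_force: [-1.3, -0.4, 1.2]
gripper_width: 19.8
```

```bash
python3 -c "
from v import *
st(); c=get_image('scene'); st()"
```

```text
12.55 [631.7 132.3  16.7] tiltfix [-0.002  0.004] yaw 0.27 vel 0.002 w 19.8 [-1.3 -0.4  1.2]
12.6 [631.7 132.4  16.7] tiltfix [-0.002  0.004] yaw 0.27 vel 0.001 w 19.4 [ 0.1 -0.8  1.7]
```

Call:
servo_tool:
  turn:
    - [0,0,0]
    - [0,0,0]
    - [0,0,0]
    - [0,0,0]
    - [0,0,0]
  dp:
    - [0,0,0]
    - [0,0,0]
    - [0,0,0.025]
    - [0,0,0.04]
    - [-0.05,0,0]
  fingers: [0.04,0.06,0.07,0.075,0.075]

```text
clock: 13.22
position: [583.4, 132.9, 81.2]
ee_rot: [0.708, -0.706, 0.001, -0.003]
contact_force: [-0.5, 0.9, 0.6]
gripper_width: 75.1
```

Call:
servo_tool:
  turn:
    - [0,0,0]
    - [0,0,0]
    - [0,0,0]
    - [0,0,0]
    - [0,0,0]
  dp:
    - [-0.055,0,0]
    - [-0.05,-0.002,0]
    - [-0.02,0,0]
    - [0,0,0]
    - [0,0,0]
  fingers: [0.075,0.075,0.075,0.075,0.075]

```text
clock: 13.85
position: [453.1, 130.4, 82.0]
ee_rot: [0.709, -0.706, 0.001, -0.004]
contact_force: [0.3, -0.4, -0.4]
gripper_width: 75.1
```

```bash
python3 -c "
from v import *
st(); c=get_image('scene'); st()
save(cv2.resize(c['img'][140:340,200:480],(784,560),interpolation=cv2.INTER_CUBIC),'p3.png')"
```

```text
13.85 [453.1 130.4  82. ] tiltfix [-0.004  0.007] yaw 0.25 vel 0.006 w 75.1 [ 0.3 -0.4 -0.4]
13.9 [453.2 130.4  81.9] tiltfix [-0.004  0.006] yaw 0.23 vel 0.01 w 74.6 [-0.4  0.7  0.9]
```

View pics/p3.png

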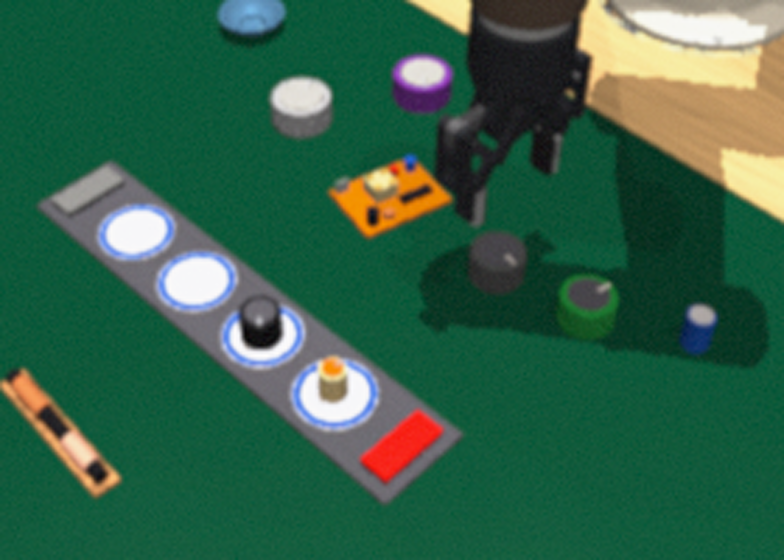

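Cream stands on pad 1 (333,380) and black on pad 2. The gripper is over the grey knob (497,262), so I'll descend.

Call:
servo_tool:
  turn:
    - [-0.003,0.006,0]
    - [0,0,0]
    - [0,0,0]
    - [0,0,0]
    - [0,0,0]
  dp:
    - [0,-0.001,-0.03]
    - [0,0,-0.02]
    - [0,0,-0.015]
    - [0,0,-0.004]
    - [0,0,0]
  fingers: [0.075,0.075,0.075,0.075,0.075]

```text
clock: 14.52
position: [459.0, 130.7, 10.6]
ee_rot: [0.708, -0.707, 0.0, -0.002]
contact_force: [0.4, -0.1, -0.6]
gripper_width: 75.0
```

Call:
servo_tool:
  turn:
    - [0,0,0]
    - [0,0,0]
    - [0,0,0]
    - [0,0,0]
    - [0,0,0]
  dp:
    - [-0.006,-0.002,-0.002]
    - [0,0,0]
    - [0,0,0]
    - [0,0,0]
    - [0,0,0]
  fingers: [0.075,0.055,0.035,0.03,0.03]

```text
clock: 15.15
position: [454.0, 129.5, 10.7]
ee_rot: [0.708, -0.706, 0.001, -0.005]
contact_force: [0.8, -0.4, 0.4]
gripper_width: 41.8
```

```bash
python3 -c "
from v import *
st(); c=get_image('scene'); st()"
```

```text
15.15 [454.  129.5  10.7] tiltfix [-0.005  0.008] yaw 0.11 vel 0.003 w 41.8 [ 0.8 -0.4  0.4]
15.2 [454.  129.5  10.7] tiltfix [-0.005  0.008] yaw 0.12 vel 0.002 w 41.9 [ 0.  -0.1 -0.5]
```

Call:
servo_tool:
  turn:
    - [0,0,0]
    - [0,0,0]
    - [0,0,0]
    - [0,0,0]
    - [0,0,0]
  dp:
    - [0,0,0.02]
    - [0,0,0.045]
    - [0.045,-0.038,0]
    - [0.045,-0.038,0]
    - [0.045,-0.038,0]
  fingers: [0.03,0.03,0.03,0.03,0.03]

```text
clock: 15.82
position: [590.5, 15.3, 78.8]
ee_rot: [0.711, -0.703, 0.002, -0.005]
contact_force: [1.2, 1.6, -0.2]
gripper_width: 42.0
```

Call:
servo_tool:
  turn:
    - [0,0,0]
    - [0,0,0]
    - [0,0,0]
    - [0,0,0]
    - [0,0,0]
  dp:
    - [0.036,-0.03,0]
    - [0.01,-0.01,0]
    - [0,0,0]
    - [0,0,0]
    - [0,0,0]
  fingers: [0.03,0.03,0.03,0.03,0.03]

```text
clock: 16.45
position: [636.9, -27.3, 76.7]
ee_rot: [0.71, -0.704, 0.0, -0.004]
contact_force: [0.5, 0.4, -0.2]
gripper_width: 41.4
```

Call:
servo_tool:
  turn:
    - [0,0,0]
    - [0,0,0]
    - [0,0,0]
    - [0,0,0]
    - [0,0,0]
  dp:
    - [0.002,-0.001,-0.025]
    - [0,0,-0.02]
    - [0,0,-0.01]
    - [0,0,-0.003]
    - [0,0,0]
  fingers: [0.03,0.03,0.03,0.03,0.03]

```text
clock: 17.08
position: [638.1, -24.2, 20.2]
ee_rot: [0.712, -0.702, 0.001, -0.005]
contact_force: [0.2, -0.1, -0.2]
gripper_width: 41.9
```

Call:
servo_tool:
  turn:
    - [0,0.005,0]
    - [0,0,0]
    - [0,0,0]
    - [0,0,0]
    - [0,0,0]
  dp:
    - [0.001,-0.004,0]
    - [0,0,-0.003]
    - [0,0,-0.0015]
    - [0,0,0]
    - [0,0,0]
  fingers: [0.03,0.03,0.03,0.03,0.03]

```text
clock: 17.7
position: [640.3, -28.5, 17.3]
ee_rot: [0.712, -0.702, 0.0, -0.004]
contact_force: [0.2, -0.1, -0.5]
gripper_width: 41.9
```

Call:
servo_tool:
  turn:
    - [0,0,0]
    - [0,0,0]
    - [0,0,0]
    - [0,0,0]
    - [0,0,0]
  dp:
    - [-0.001,0,-0.0015]
    - [0,0,-0.0005]
    - [0,0,0]
    - [0,0,0]
    - [0,0,0.03]
  fingers: [0.03,0.03,0.06,0.08,0.085]

```text
clock: 18.32
position: [637.3, -28.7, 43.2]
ee_rot: [0.712, -0.702, -0.001, -0.002]
contact_force: [-0.7, 0.4, -0.5]
gripper_width: 84.9
```

Call:
servo_tool:
  turn:
    - [0,0,0]
    - [0,0,0]
    - [0,0,0]
    - [0,0,0]
    - [0,0,0]
  dp:
    - [0,0,0.04]
    - [-0.055,-0.028,0]
    - [-0.055,-0.028,0]
    - [-0.055,-0.028,0]
    - [-0.025,-0.013,0]
  fingers: [0.085,0.085,0.085,0.085,0.085]

```text
clock: 18.95
position: [446.9, -126.4, 87.5]
ee_rot: [0.713, -0.701, 0.002, -0.006]
contact_force: [0.5, -0.4, -0.3]
gripper_width: 84.9
```

Call:
servo_tool:
  turn:
    - [0,0,-0.015]
    - [0,0,0]
    - [0,0,0]
    - [0,0,0]
    - [0,0,0]
  dp:
    - [-0.006,-0.003,-0.02]
    - [0,0,-0.02]
    - [0,0,0]
    - [0,0,0]
    - [0,0,0]
  fingers: [0.085,0.085,0.085,0.085,0.085]

```text
clock: 19.58
position: [440.5, -130.6, 49.8]
ee_rot: [0.707, -0.707, 0.005, -0.008]
contact_force: [0.4, 0.5, 0.8]
gripper_width: 84.9
```

```bash
python3 -c "
from v import *
st(); c=get_image('scene'); st()
save(cv2.resize(c['img'][140:340,200:480],(784,560),interpolation=cv2.INTER_CUBIC),'p4.png')"
```

```text
19.57 [ 440.5 -130.6   49.8] tiltfix [-0.005  0.018] yaw 0.06 vel 0.009 w 84.9 [0.4 0.5 0.8]
19.62 [ 440.6 -130.6   49.9] tiltfix [-0.005  0.018] yaw 0.06 vel 0.004 w 85.2 [ 0.4  0.8 -0.2]
```

View pics/p4.png

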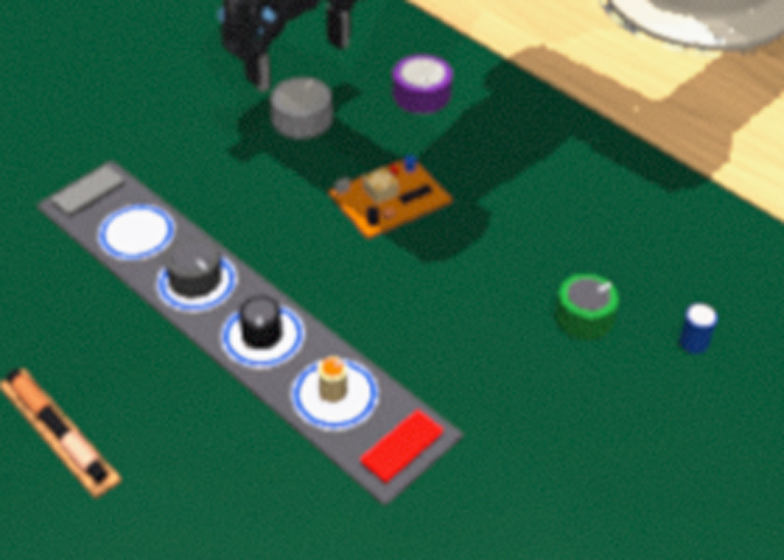

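Grey stands on pad 3 (193,272), and the gripper straddles silver (302,108). I'll fix the tilt and descend.

Call:
servo_tool:
  turn:
    - [-0.005,0.018,0]
    - [0,0,0]
    - [0,0,0]
    - [0,0,0]
    - [0,0,0]
  dp:
    - [0,0,-0.01]
    - [0,0,-0.015]
    - [0,0,-0.012]
    - [0,0,-0.003]
    - [0,0,0]
  fingers: [0.085,0.085,0.085,0.085,0.085]

```text
clock: 20.25
position: [441.9, -130.3, 8.2]
ee_rot: [0.708, -0.706, 0.0, 0.0]
contact_force: [0.7, 0.1, -0.5]
gripper_width: 84.8
```

Call:
servo_tool:
  turn:
    - [0,0,0]
    - [0,0,0]
    - [0,0,0]
    - [0,0,0]
    - [0,0,0]
  dp:
    - [-0.001,0,0]
    - [0,0,0]
    - [0,0,0]
    - [0,0,0]
    - [0,0,0]
  fingers: [0.07,0.05,0.04,0.04,0.04]

```text
clock: 20.88
position: [441.3, -130.4, 9.3]
ee_rot: [0.708, -0.706, 0.001, -0.0]
contact_force: [0.2, 0.3, -1.2]
gripper_width: 52.8
```

```bash
python3 -c "
from v import *
st(); c=get_image('scene'); st()"
```

```text
20.88 [ 441.3 -130.4    9.3] tiltfix [0.001 0.002] yaw 0.12 vel 0.002 w 52.8 [ 0.2  0.3 -1.2]
20.93 [ 441.3 -130.3    9.3] tiltfix [0.001 0.002] yaw 0.12 vel 0.002 w 52.7 [ 0.3 -0.3 -1.4]
```

Next is pad 4 (643,-108): dx +201, dy +22.

Call:
servo_tool:
  turn:
    - [0,0,0]
    - [0,0,0]
    - [0,0,0]
    - [0,0,0]
    - [0,0,0]
  dp:
    - [0,0,0.02]
    - [0,0,0.045]
    - [0.045,0.005,0]
    - [0.045,0.005,0]
    - [0.045,0.005,0]
  fingers: [0.04,0.04,0.04,0.04,0.04]

```text
clock: 21.55
position: [575.3, -115.4, 76.9]
ee_rot: [0.707, -0.707, -0.0, 0.001]
contact_force: [0.1, -0.5, -0.8]
gripper_width: 52.8
```

Call:
servo_tool:
  turn:
    - [0,0,0]
    - [0,0,0]
    - [0,0,0]
    - [0,0,0]
    - [0,0,0]
  dp:
    - [0.045,0.005,0]
    - [0.012,0.001,0]
    - [0.003,0,0]
    - [0,0,0]
    - [0,0,0]
  fingers: [0.04,0.04,0.04,0.04,0.04]

```text
clock: 22.18
position: [635.8, -109.0, 74.5]
ee_rot: [-0.707, 0.707, 0.002, -0.002]
contact_force: [-0.2, 0.5, -1.4]
gripper_width: 52.8
```

Call:
servo_tool:
  turn:
    - [0,0,0]
    - [0,0,0]
    - [0,0,0]
    - [0,0,0]
    - [0,0,0]
  dp:
    - [0.007,0,-0.025]
    - [0,0,-0.02]
    - [0,0,-0.01]
    - [0,0,-0.002]
    - [0,0,0]
  fingers: [0.04,0.04,0.04,0.04,0.04]

```text
clock: 22.8
position: [641.2, -109.6, 19.2]
ee_rot: [-0.707, 0.707, 0.001, -0.001]
contact_force: [-0.6, 0.4, -0.3]
gripper_width: 53.2
```

Call:
servo_tool:
  turn:
    - [0,0,0]
    - [0,0,0]
    - [0,0,0]
    - [0,0,0]
    - [0,0,0]
  dp:
    - [0.001,0.001,-0.002]
    - [0,0,-0.0015]
    - [0,0,-0.001]
    - [0,0,0]
    - [0,0,0]
  fingers: [0.04,0.04,0.04,0.04,0.04]

```text
clock: 23.42
position: [643.4, -108.4, 16.3]
ee_rot: [-0.707, 0.707, 0.0, 0.0]
contact_force: [0.7, 0.1, -1.4]
gripper_width: 52.8
```

Call:
servo_tool:
  turn:
    - [0,0,0]
    - [0,0,0]
    - [0,0,0]
    - [0,0,0]
    - [0,0,0]
  dp:
    - [0,0,-0.0015]
    - [0,0,-0.0005]
    - [0,0,0]
    - [0,0,0]
    - [0,0,0.03]
  fingers: [0.04,0.04,0.07,0.085,0.085]

```text
clock: 24.05
position: [641.8, -108.5, 42.5]
ee_rot: [-0.707, 0.707, 0.002, -0.002]
contact_force: [0.5, 0.3, 1.0]
gripper_width: 85.1
```

Call:
servo_tool:
  turn:
    - [0,0,0]
    - [0,0,0]
    - [0,0,0]
    - [0,0,0]
    - [0,0,0]
  dp:
    - [0,0,0.05]
    - [0,0,0.05]
    - [-0.03,-0.05,0.02]
    - [-0.03,-0.05,0]
    - [-0.03,-0.05,0]
  fingers: [0.085,0.085,0.085,0.085,0.085]

```text
clock: 24.68
position: [553.6, -259.2, 170.4]
ee_rot: [0.71, -0.704, 0.003, -0.001]
contact_force: [0.5, -0.4, 0.3]
gripper_width: 84.9
```

Call:
servo_tool:
  turn:
    - [0,0,0]
    - [0,0,0]
    - [0,0,0]
    - [0,0,0]
    - [0,0,0]
  dp:
    - [-0.03,-0.05,0]
    - [-0.03,-0.05,0]
    - [-0.03,-0.05,0]
    - [-0.02,-0.03,0]
    - [0,0,0]
  fingers: [0.085,0.085,0.085,0.085,0.085]

```text
clock: 25.3
position: [437.4, -447.7, 172.5]
ee_rot: [0.708, -0.706, 0.005, -0.001]
contact_force: [-0.4, 0.7, 0.3]
gripper_width: 85.1
```

Run:
```python
from v import *
st()
P=[(631.1,131.6),(635,51.6),(638.9,-28.3),(642.8,-108.2)]; R=[11,16.5,22,27.5]
ims=[]
for n in ['top','scene']:
    c=get_image(n); big=cv2.resize(c['img'],None,fx=4,fy=4,interpolation=cv2.INTER_CUBIC)
    for (x,y),r in zip(P,R):
        h=cyl(c,x,y,r,5,33); cv2.polylines(big,[((h+.5)*4).astype(np.int32)],1,(255,0,0),1)
    for r in search_frame('board',n)[:1]: b=r['box']; print('board',at(c,[b[0]+b[2]/2,b[1]+b[3]/2],5)[0].round(1))
    u=(proj(c,[[637,12,19]])[0]*4).astype(int); 
    hh=110 if n=='top' else 180
    ims.append(big[u[1]-hh:u[1]+hh,u[0]-260:u[0]+260])
save(np.vstack(ims),'fin.png')
```

```text
25.3 [ 437.4 -447.7  172.5] tiltfix [0.005 0.008] yaw 0.19 vel 0.015 w 85.1 [-0.4  0.7  0.3]
board [453.2   4.4   5. ]
board [452.8  11.2   5. ]
```

View pics/fin.png

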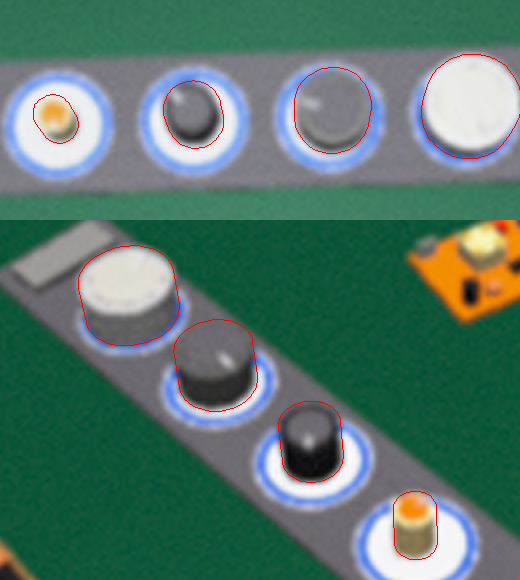

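All four knobs stand upright, within about 2 mm of the ideal outlines on their pads. The board hasn't moved noticeably and the arm is clear, so I'll hand in.

```bash
python3 -c "
from bench import job_done; print(job_done())"
```

```text
the job is handed in; nothing more can be done
None
```

I set the four knobs upright on the pads in order from the red block: cream on pad 1, black on pad 2, grey on pad 3 and silver on pad 4. I then let go, moved the arm clear and handed the job in at about 25 s of the 86 s allowed. `job_done` reports no verdict.

- **Placement:** in the last pictures from both cameras, every knob stood upright within about 2 mm of its ideal outline; the limit is 12 mm.
- **Board:** it was not touched. Its detected position shifted by about 4 to 6 mm against the first pictures, and the two views disagree with each other by about 7 mm. That is in line with the detector's scatter.
- **Forces:** the wrist read about 21 N once, while closing on the black knob with the fingers low, probably touching the bench. Every other reading taken was under 4 N.
- **Look-alikes:** I left the green-rimmed and purple knobs and the blue cylinder where they were.

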